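# Dial the strongbox open and draw its bolt

### The arm

A 6-joint arm with a two-finger parallel gripper is mounted at the origin on a cart in front of the work surface, level with it; the furniture and walls round the work are solid. World frame = base frame: x ahead of the robot, y to its left, z up, the work surface at z = 0. Lengths are in m, angles in degrees, forces in N, time in s.
With the tool pointing down it reaches from about 0.35 to 0.925 m from the base axis. Payload 6.4 kg.
Tool frame: the origin (TCP) lies at the very end of the fingers, on their centre line; the grasp point (between the pads) lies r.grip_point_offset behind it (r.grip_point_offset is the distance from the TCP to the grasp point, in m); y points along the fingers, z is the direction in which the jaws open and shut, and the axes are right-handed (so a half turn about y gives the same grasp; the last joint's range is limited). The gripper opens to 85 mm and grips with 20 to 120 N. Pads are 22 mm wide; open, the fingers measure 114 mm over their backs; the gripper's body (76 mm by 85 mm) begins 54 mm behind the grasp point. The pads swing forward as they close: fully open they stand 13 mm farther back than shut.
Start: joints at [60.098, 14.043, 89.255, -0, 76.702, -9.975], TCP at [0.222, 0.611, 0.231] pointing down, gripper open.
Joint ranges: [-179.41, 179.41], [-58.25, 129.5], [7.25, 145.43], [-54.29, 234.29], [11.92, 165.04], [-157.13, 157.13]. Speed limits (degrees/s): [147.25, 147.25, 180, 180, 180, 180].

### API

Orientations are given as [roll, pitch, yaw] about the fixed x, y, z axes, in that order (R = Rz(yaw) Ry(pitch) Rx(roll)).
In Python, from cell import monitor, optics, r gives the robot as it stands. The module is installed in compiled form; this text tells all that it offers.
- The arm moves only by the shell command python3 -m creep 'ROWS' [FORCE]. ROWS is JSON, a list of rows, each a list of 7 numbers: the shift along the world's x, y, z in m, then the turn, a rotation vector about the world's x, y, z in rad, then the opening, from 0 (shut) to 1 (fully open). A call has 1 to 10 rows; each row is the pose to reach, as a shift and turn from the pose measured when the call began; what a row does not reach only later rows make up. A row lasts 1/8 s, in which the tool goes at most 62.5 mm and 10.7 degrees, less where a joint would pass 70% of its speed; a pose out of reach is approached as far as the arm can. A call with a gripper value outside its range is refused whole. The fingers move at their own pace and stop on an object; FORCE is the grip in N (left out, the last holds). Time passes only in rows, so rows that repeat a pose let the fingers close. It gives the time, the measured TCP pose, the force and the opening at its end, in the units of the state.
- monitor.read_state(): the state, without advancing time (a new reading comes with each control period).
- optics.camera(name): name is "side" or "top" or "wrist"; returns a dict with "color" (400x640x3 uint8, red, green, blue), "vertical_fov" (degrees; the focal length in pixels is half the picture's height over the tangent of half this angle, whatever the lens; pixels are square), "cx", "cy" (the principal point, pixels), "world_from_camera" (4x4, takes a point from camera to world coordinates). Camera axes: x right, y down, z forward; pixel columns grow to the right and rows downward; lengths in m; the calibration is good to about 2 mm. A picture is of the moment at which its call begins. There is no depth.
- r.finish_job(): hands the job in, once; it reports no verdict.
The state is a dict: "t": time; "joint_pos": joint angles; "qd": joint speeds; "effort": joint torques, N m; "ee_pos": TCP position; "orientation": TCP orientation; "force": force on the tool from outside, world axes, zero at the start; "ft_torque": the same for the moment, N m; "grip_width": finger opening in m.
Only numpy, scipy, OpenCV 4.12 (cv2) and the standard library are available. Lean on these libraries where they do the work, as an engineer would, in place of code of your own. Each camera call takes 0.05 s, during which the arm holds its last target.

### The job

Unlock the small strongbox on the bench: turn its combination dial right until it comes firmly up against its stop, without forcing it, then left to the four-dot mark (if you overshoot it, start again from the stop), and then right to the two-dot mark, pausing briefly at each. Then draw the bolt fully open, towards the dial, and let go; leave the loose things round the box where they are.

Things in the scene. Friction and masses are not known exactly. Their poses are not given: they have to be found in the camera images.
- strongbox: grey steel strongbox fixed to the bench, 120 (x) x 216 (y) x 50 mm high; origin under its centre, z up. Seen from the robot its own x points away, its own y to the left. Dial axis at own (0, +50 mm), bolt knob at own (0, -48 mm) when locked. In an arc beyond the dial (own +x side) five white marks, 20 degrees apart, carry one (rightmost) to five dots (leftmost); three dots lie straight ahead
- dial (a joint): dial angle in rad: 0 = pointer at the three-dot mark (box +x), positive = left (counter-clockwise from above). Four dots +0.349, two dots -0.349, five +0.698, one -0.698. Starts within 0 to 0.6, has 0.04 to 0.08 N m of friction, stays where left. Right of the marks it meets a hidden stop, between -0.6 and -1.15 and different each time
- stop: the dial's stop, fixed inside the box, out of sight; origin on the dial's axis at bench height (it does not tell where the stop is met). From first touch the torque grows by about 6 N m per rad of further turning, on top of the friction. Firm: at least 0.15 N m, kept for 0.3 s; above 0.5 N m it is forced. Aim for 0.3 to 0.4 N m on the dial
- dial_grip (a point): point on the dial's axis, 80 mm above the bench, inside its black upright grip bar: 44 mm long (along the pointer), 12 mm thick, from 58 to 92 mm above the bench, on a round steel flange 60 mm wide whose top is 58 mm above the bench. Its x axis is the pointer's direction. A white line on top of the bar runs to the pointer's end
- mark_four (a point): outer end of the four-dot mark on the box's top, 41 mm from the dial's axis, 52 mm above the bench. Inside, the dial pushes a tumbler with lost motion: right to the stop carries it back, then left to four dots sets it (within 0.12 rad; if overshot it stays overshot: start again from the stop)
- mark_two (a point): outer end of the two-dot mark on the box's top, 41 mm from the dial's axis, 52 mm above the bench. With the tumbler set, the dial must stand here (within 0.12 rad; going over 0.2 rad to the right of it upsets the tumbler), else the bolt is blocked after about 4 mm
- bolt (a joint): travel of the bolt in m: 0 = locked, 0.022 = fully open against its end; it slides towards the dial (the box's own +y), takes about 3 N and stays where it is left
- bolt_grip (a point): middle of the black bolt knob, 74 mm above the bench; the knob is 12 mm (box x) by 20 mm (box y), from 58 to 88 mm above the bench, on a flat steel bar that lies on the box. Its axes are the box's
- bottle: small chromed bottle, 34 mm wide, 88 mm high, standing loose on the bench near its front edge, to be left alone; origin under its centre
- vial: glass vial with a cork, 24 mm wide, 54 mm high, loose, to be left alone; origin under its centre
- collet: steel collet standing on the bench, 22 mm wide, 37 mm high, loose, to be left alone; origin under its centre
- stone: abrasive stick 12 x 67 x 12 mm, loose on the bench, to be left alone; origin under its centre

How it is judged (in metres and radians):
On the way, in this order (a step that is already met when the one before it is completed fails the run):
1. the dial is turned right and rests firmly against its stop (contact force between stop and anything else above 5 N), for 0.2 s.
2. the dial is turned left to four dots (value of joint dial between 0.229 and 0.469 rad), for 0.2 s.
3. the dial is turned right to two dots (value of joint dial between -0.479 and -0.219 rad), for 0.2 s.
4. the bolt is drawn fully open (value of joint bolt above 0.0185 m), for 0.2 s.
At the end, for the whole second after the job is handed in: the bolt is drawn fully open (18.5 mm or more of its 22 mm) and stays so, with the dial at two dots (within about 0.17 rad) (value of joint bolt above 0.0185 m and value of joint dial between -0.52 and -0.18 rad); the robot touches nothing.
It fails at once if the dial is forced against its stop (more than 22 N on the stop, about 0.55 N m on the dial) (contact force between stop and anything else above 22 N).
It fails at once if a loose thing beside the box is moved by more than 30 mm (distance of any of bottle, vial, collet, stone from where it was at the start of the episode above 0.03 m).
It also fails if it takes over 72 s, if anything falls off the work surface, if the arm or the gripper's body presses on something with over 40 N, if the wrist force passes 120 N, or if a joint passes its speed limit or range.

## Working session

There is one attempt and no reset: what is moved stays moved. The work goes in short steps, Python scripts to look and compute and a shell command to move; the robot and the scene stay as the last step left them, time stands still between calls to the robot, and variables do not carry over. Pictures are saved under pics/ and viewed, and the job is handed in when it is done.

```bash
mkdir -p pics; ls
python3 - <<'E'
from cell import monitor, optics, r
import cv2
print(monitor.read_state(), r.grip_point_offset)
for n in ("side","top","wrist"):
    c=optics.camera(n); cv2.imwrite(f"pics/a_{n}.png",c["color"][:,:,::-1])
    print(n,c["vertical_fov"],c["cx"],c["cy"],c["world_from_camera"].round(4).tolist() if hasattr(c["world_from_camera"],'round') else c["world_from_camera"], [k for k in c])
E
```

```text
pics
{'t': 0.0, 'joint_pos': array([ 6.00966736e+01,  1.40832956e+01,  8.93248399e+01, -4.61953924e-04,
        7.67039725e+01, -9.97736914e+00]), 'qd': array([ 0.10172354,  0.01467241, -0.04287397,  0.04833559,  0.10977116,
        0.02083353]), 'effort': array([ 1.67733811e-03, -4.29500628e+01, -3.26131761e+01, -3.68731571e-05,
        5.23663679e-03,  6.06670042e-06]), 'ee_pos': array([0.22125678, 0.61058203, 0.2301902 ]), 'orientation': array([-9.01104904e+01,  1.89811656e-02, -1.99258689e+01]), 'force': array([ 0.50266118, -0.36533647,  0.11803789]), 'ft_torque': array([ 0.0171839 , -0.06262227, -0.03887332]), 'grip_width': 0.08533492821151151} 0.0187
side 45.1782647538554 314.2918937398914 193.7224644293619 [[-0.9674, -0.1771, 0.1809, 0.3299], [-0.2531, 0.6569, -0.7102, 0.7707], [0.0069, -0.7329, -0.6803, 0.6512], [0.0, 0.0, 0.0, 1.0]] ['color', 'vertical_fov', 'cx', 'cy', 'world_from_camera']
top 54.74061111596853 317.2133523962487 193.6611715594498 [[-0.0272, -0.993, 0.1153, 0.384], [-0.9996, 0.0282, 0.0075, 0.1586], [-0.0107, -0.115, -0.9933, 0.9318], [0.0, 0.0, 0.0, 1.0]] ['color', 'vertical_fov', 'cx', 'cy', 'world_from_camera']
wrist 65.38752747716653 322.5422574018234 206.87369344081972 [[0.3413, 0.9003, 0.2702, 0.152], [0.9399, -0.3261, -0.1008, 0.6357], [-0.0026, 0.2884, -0.9575, 0.373], [0.0, 0.0, 0.0, 1.0]] ['color', 'vertical_fov', 'cx', 'cy', 'world_from_camera']
```

View pics/a_side.png

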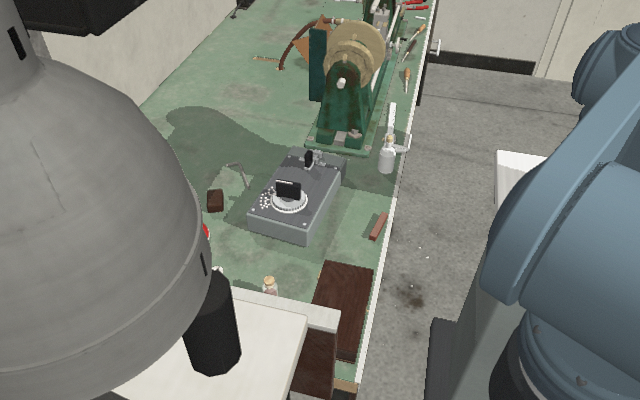

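View pics/a_top.png

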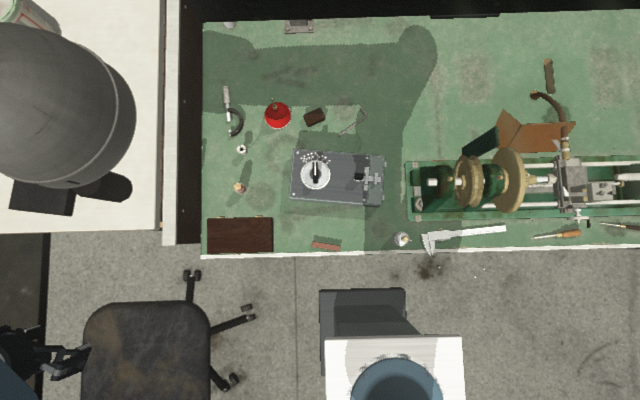

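View pics/a_wrist.png

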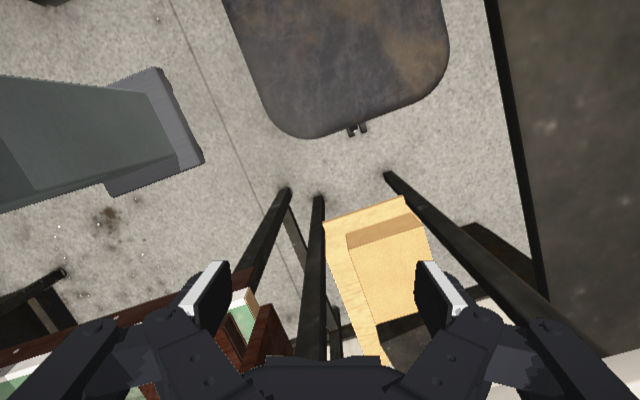

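Run:
```python
import cv2
a=cv2.imread("pics/a_top.png")[140:260,280:440]; cv2.imwrite("pics/b_top.png",cv2.resize(a,None,fx=5,fy=5,interpolation=2))
a=cv2.imread("pics/a_side.png")[135:255,220:380]; cv2.imwrite("pics/b_side.png",cv2.resize(a,None,fx=5,fy=5,interpolation=2))
```

```text
(no output)
```

View pics/b_top.png

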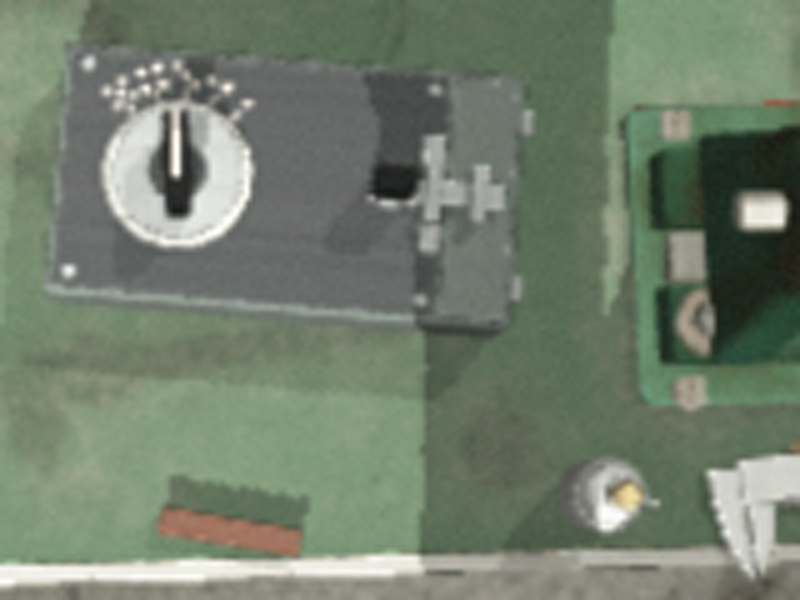

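View pics/b_side.png

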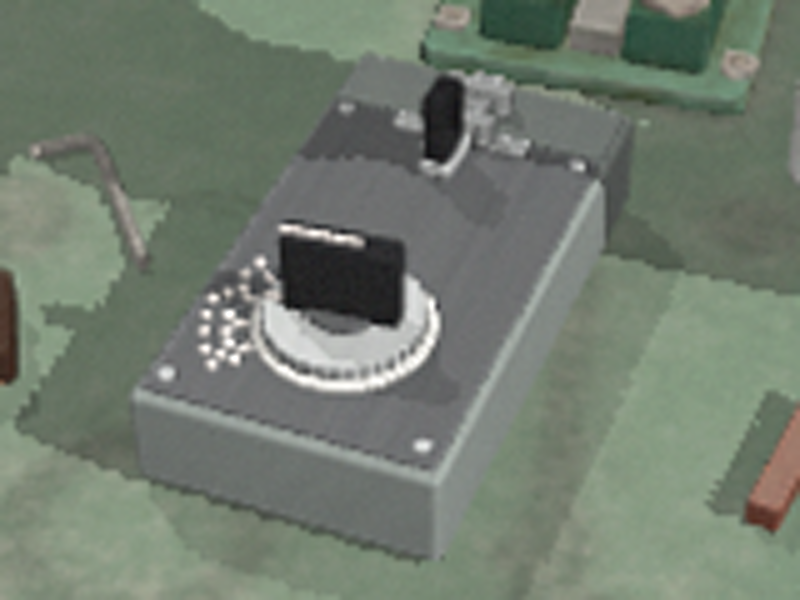

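```bash
cat > h.py <<'E'
import numpy as np, cv2
from cell import monitor, optics, r
def ray(c,u,v):
    f=200/np.tan(np.radians(c["vertical_fov"])/2); T=np.array(c["world_from_camera"])
    d=T[:3,:3]@np.array([(u-c["cx"])/f,(v-c["cy"])/f,1]); return T[:3,3],d/np.linalg.norm(d)
def tri(*obs):
    A=np.zeros((3,3));b=np.zeros(3);P=[]
    for o,d in obs:
        M=np.eye(3)-np.outer(d,d);A+=M;b+=M@o
    p=np.linalg.solve(A,b); return p,[float(np.linalg.norm((np.eye(3)-np.outer(d,d))@(p-o))) for o,d in obs]
def plane(c,u,v,z):
    o,d=ray(c,u,v); return o+d*(z-o[2])/d[2]
def proj(c,p):
    f=200/np.tan(np.radians(c["vertical_fov"])/2); T=np.linalg.inv(np.array(c["world_from_camera"]))
    q=T[:3,:3]@np.array(p)+T[:3,3]; return np.array([c["cx"]+f*q[0]/q[2],c["cy"]+f*q[1]/q[2]])
E
python3 - <<'E'
from h import *
t=optics.camera("top");s=optics.camera("side")
T=lambda x,y:(280+(x-2)/5,140+(y-2)/5)
S=lambda x,y:(220+(x-2)/5,135+(y-2)/5)
F={"flange":((177,173),(345,322)),"near-left":((50,290),(437,472)),"far-left":((70,45),(135,393)),"tip top":((177,112),(282,224)),"tail top":((177,215),(403,240)),
"knob top":((395,183),(448,80)),"nr":((505,325),(630,125)),"fr":((523,78),(368,58)),"screw nl":((68,270),(422,445)),"screw fl":((89,63),(166,373)),"screw nr":((420,300),(578,166)),"screw fr":((435,90),(346,107))}
np.set_printoptions(precision=4,suppress=True)
for k,(a,b) in F.items():
    print(k,*tri(ray(t,*T(*a)),ray(s,*S(*b))), plane(t,*T(*a),.05)[:2],plane(s,*S(*b),.05)[:2])
E
```

```text
flange [0.5314 0.1691 0.0503] [0.00026361891454864674, 0.0002636189145486707] [0.5317 0.1691] [0.5312 0.1688]
near-left [0.4797 0.2292 0.0472] [0.0003912602326070139, 0.0003912602326071018] [0.479  0.2289] [0.4794 0.2317]
far-left [0.5947 0.2177 0.0445] [0.00024147463329682737, 0.00024147463329710664] [0.5936 0.2174] [0.592  0.2228]
tip top [0.5528 0.1681 0.0915] [0.0006706839531868675, 0.00067068395318684] [0.5604 0.1684] [0.57   0.1233]
tail top [0.507  0.1693 0.0955] [0.0015176666475607455, 0.0015176666475607524] [0.5121 0.1697] [0.5232 0.1202]
knob top [0.5179 0.073  0.0917] [0.00041285278510326296, 0.0004128527851030332] [0.5242 0.0687] [0.5324 0.021 ]
nr [0.4572 0.0197 0.0415] [0.000565548511509246, 0.0005655485115092296] [0.457  0.0211] [0.4548 0.0302]
fr [0.5721 0.006  0.0426] [0.0011517277714864912, 0.0011517277714866683] [0.5717 0.0074] [0.568  0.0154]
screw nl [0.488  0.2205 0.0496] [0.00011429142228239755, 0.00011429142228255564] [0.488  0.2205] [0.4877 0.2209]
screw fl [0.5854 0.2089 0.0482] [0.00023365170646133036, 0.0002336517064612138] [0.5848 0.2087] [0.5849 0.2105]
screw nr [0.4696 0.0593 0.049 ] [0.00014880506581616817, 0.0001488050658162107] [0.4696 0.0594] [0.4692 0.0605]
screw fr [0.5674 0.0484 0.0497] [5.922009867190437e-05, 5.9220098671899955e-05] [0.5673 0.0484] [0.5673 0.0487]
```

```bash
python3 -m creep '[[0.02,-0.03,0,0,0,0.02,1],[0.05,-0.075,0,0,0,0.06,1],[0.085,-0.12,0,0,0,0.1,1],[0.12,-0.17,0,0,0,0.14,1],[0.155,-0.22,0,0,0,0.18,1],[0.19,-0.27,0,0,0,0.22,1],[0.225,-0.32,0,0,0,0.26,1],[0.26,-0.37,0,0,0,0.29,1],[0.29,-0.415,0,0,0,0.31,1],[0.309,-0.442,0,0,0,0.321,1]]'
python3 - <<'E'
from h import *
for n in ("wrist",):
    c=optics.camera(n); cv2.imwrite(f"pics/c_{n}.png",c["color"][:,:,::-1])
s=monitor.read_state();print(s)
E
```

```text
t: 1.5
ee_pos: [0.5315, 0.1666, 0.2308]
orientation: [-90.1, -0.0, -1.6]
force: [-0.4, 0.2, -1.0]
grip_width: 0.0852
{'t': 1.55, 'joint_pos': array([  5.5627215 ,   1.74403132, 102.91963551,  -0.16932716,
        75.27158294, -82.64529084]), 'qd': array([ 3.5915142 , -1.17668345,  1.30886085,  1.54212749,  0.68750171,
        5.52240815]), 'effort': array([  5.3510195 , -35.38778543, -30.42170763,   0.50067997,
         0.33334846,  -0.18943617]), 'ee_pos': array([0.53316054, 0.16432943, 0.23087437]), 'orientation': array([-9.01541834e+01, -8.51262898e-02, -1.74891628e+00]), 'force': array([ 0.8847352 , -3.2449859 , -0.37204836]), 'ft_torque': array([-0.08772782,  0.0319693 , -0.06396637]), 'grip_width': 0.08548115191352351}
```

View pics/c_wrist.png

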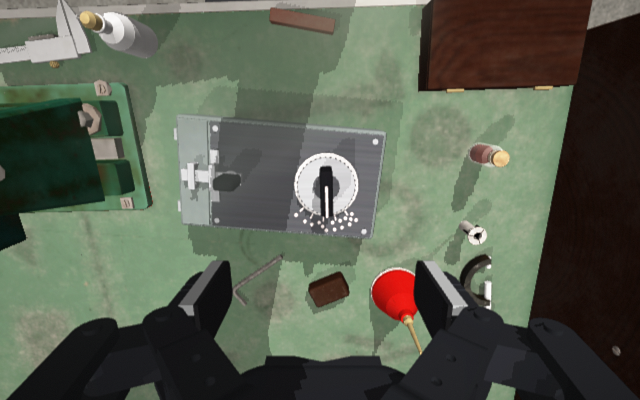

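```bash
python3 -m creep '[[0,0,0,0,0,0,0.6],[0,0,0,0,0,0,0.6],[0,0,0,0,0,0,0.6],[0,0,0,0,0,0,0.6]]'
python3 - <<'E'
from h import *
c=optics.camera("wrist"); a=c["color"][:,:,::-1]; cv2.imwrite("pics/d_wrist.png",a)
cv2.imwrite("pics/d_crop.png",cv2.resize(a[100:250,170:390],None,fx=3.6,fy=3.6,interpolation=2))
import pickle; pickle.dump({k:c[k] for k in c if k!="color"},open("d.pkl","wb"))
s=monitor.read_state();print(s["t"],s["ee_pos"],s["orientation"],s["force"],s["ft_torque"],c["world_from_camera"])
E
```

```text
t: 2.05
ee_pos: [0.5328, 0.1651, 0.2309]
orientation: [-90.2, -0.1, -1.7]
force: [0.6, 0.4, -0.8]
grip_width: 0.0514
2.1 [0.53286088 0.16492623 0.23089634] [-9.01542925e+01 -8.75441005e-02 -1.68605108e+00] [ 0.39635092  0.42086571 -0.00895816] [-0.03163193  0.04265879  0.02763407] [[ 0.02977344  0.95667597  0.28962844  0.45875014]
 [ 0.99955081 -0.02750373 -0.0119046   0.16730118]
 [-0.00342298  0.28985278 -0.95706512  0.3734949 ]
 [ 0.          0.          0.          1.        ]]
```

View pics/d_crop.png

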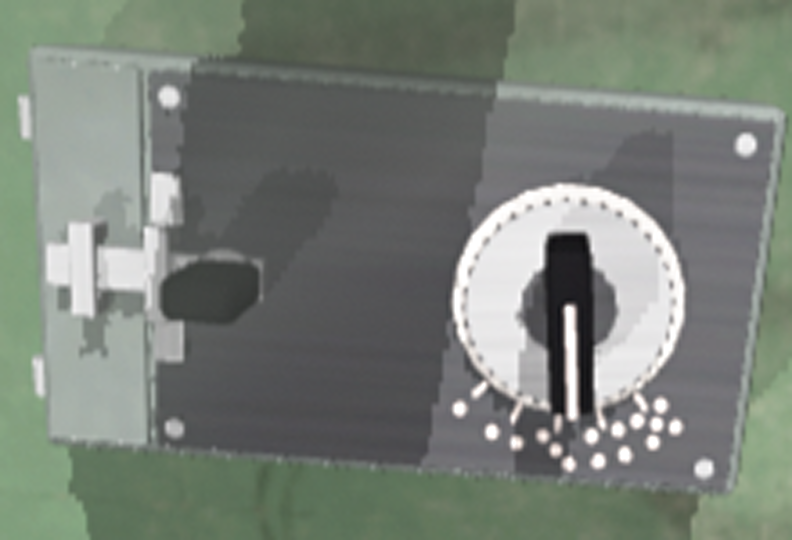

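Run:
```python
from h import *
import pickle; np.set_printoptions(precision=4,suppress=True)
c=pickle.load(open("d.pkl","rb")); W=lambda x,y:(170+(x-1.3)/3.6,100+(y-1.3)/3.6)
t=optics.camera("top")
T=lambda x,y:(280+(x-2)/5,140+(y-2)/5)
a=plane(c,*W(569,236),.092);b=plane(c,*W(572,418),.092);print("bar",a,b,(a+b)/2,np.degrees(np.arctan2(*(b-a)[1::-1])),np.linalg.norm(b-a))
print("flange",plane(c,*W(568,298),.055))
for n,w,tt in (("nl",(745,145),(68,270)),("fl",(704,469),(89,63)),("nr",(168,97),(420,300)),("fr",(174,428),(435,90))):
    print(n,plane(c,*W(*w),.05), tri(ray(c,*W(*w)),ray(t,*T(*tt))))
print("knob top",plane(c,*W(215,305),.088))
# marks projected for given pose
x0,y0,yaw=.530,.1685,np.radians(-6.5)
for k,ang in enumerate((-40,-20,0,20,40)):
    p=[x0+.041*np.cos(yaw+np.radians(ang)),y0+.041*np.sin(yaw+np.radians(ang)),.052]
    q=proj(c,p); print(k+1,(q[0]-170)*3.6,(q[1]-100)*3.6)
```

```text
bar [0.5046 0.1696 0.092 ] [0.5529 0.1692 0.092 ] [0.5288 0.1694 0.092 ] -0.49128496493485624 0.04834224542284902
flange [0.5286 0.1692 0.055 ]
nl [0.487  0.2204 0.05  ] (array([0.4873, 0.2201, 0.0524]), [0.0004740331761146926, 0.0004740331761146375])
fl [0.5847 0.2098 0.05  ] (array([0.5841, 0.2091, 0.0521]), [0.0004808803893185042, 0.00048088038931845333])
nr [0.4691 0.0588 0.05  ] (array([0.4692, 0.0598, 0.0531]), [0.00016175332489925756, 0.00016175332489927076])
fr [0.5667 0.0481 0.05  ] (array([0.5669, 0.0484, 0.0505]), [0.0003248300166017022, 0.0003248300166016941])
knob top [0.5206 0.0771 0.088 ]
1 467.6709274110284 393.9424691893496
2 506.90365352367087 419.63890880278404
3 552.429171654212 431.05586110548217
4 599.2542708404517 427.0766948583121
5 642.2859644043931 408.0793833963174
```

```bash
python3 -m creep '[[-0.003,0.0043,-0.02,0,0,0.01,0.6],[-0.003,0.0043,-0.05,0,0,0.015,0.6],[-0.003,0.0043,-0.08,0,0,0.015,0.6],[-0.003,0.0043,-0.11,0,0,0.015,0.6],[-0.003,0.0043,-0.12,0,0,0.015,0.6],[-0.003,0.0043,-0.12,0,0,0.015,0.6],[-0.003,0.0043,-0.12,0,0,0.015,0.6],[-0.003,0.0043,-0.12,0,0,0.015,0.6]]'
python3 - <<'E'
from h import *
c=optics.camera("wrist"); a=c["color"][:,:,::-1]; cv2.imwrite("pics/e_wrist.png",a)
s=monitor.read_state();print(s["t"],s["ee_pos"],s["orientation"],s["force"],s["ft_torque"])
E
```

```text
t: 3.15
ee_pos: [0.5308, 0.1692, 0.1122]
orientation: [-90.1, -0.2, -0.8]
force: [-0.3, 0.1, 0.0]
grip_width: 0.0516
3.2 [0.53065623 0.16919053 0.11203723] [-90.13904444  -0.20716329  -0.83960655] [ 0.32372657  0.05954012 -0.64063574] [-0.00557599  0.04835941 -0.00286341]
```

View pics/e_wrist.png

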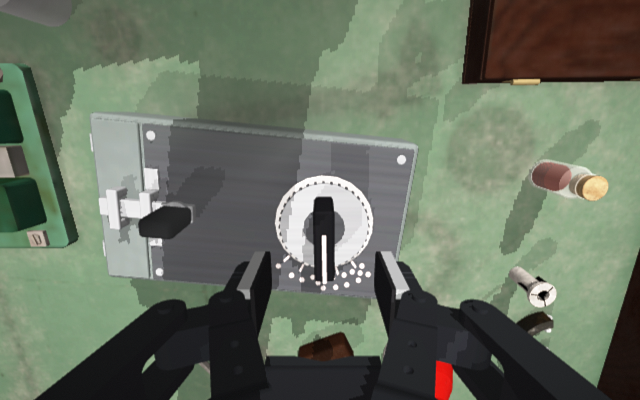

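```bash
python3 -m creep '[[-0.0003,0,-0.015,0,0,0,0.6],[-0.0005,0,-0.035,0,0,0,0.6],[-0.0005,0,-0.048,0,0,0,0.6],[-0.0005,0,-0.048,0,0,0,0.6],[-0.0005,0,-0.048,0,0,0,0.6],[-0.0005,0,-0.048,0,0,0,0.4]]' 60
python3 -m creep '[[0,0,0,0,0,0,0.2],[0,0,0,0,0,0,0.1],[0,0,0,0,0,0,0.05],[0,0,0,0,0,0,0.0],[0,0,0,0,0,0,0.0],[0,0,0,0,0,0,0]]' 60
python3 - <<'E'
from h import *
c=optics.camera("wrist"); a=c["color"][:,:,::-1]; cv2.imwrite("pics/f_wrist.png",a)
s=monitor.read_state();print(s["t"],s["ee_pos"],s["orientation"],s["force"],s["ft_torque"],s["grip_width"])
E
```

```text
t: 3.95
ee_pos: [0.5308, 0.1693, 0.0648]
orientation: [-90.1, -0.3, -0.8]
force: [-0.5, -0.6, 0.7]
grip_width: 0.0353
t: 4.7
ee_pos: [0.5313, 0.1697, 0.0656]
orientation: [-90.1, -0.4, -0.8]
force: [-0.6, 3.5, 7.5]
grip_width: 0.0108
4.75 [0.53132881 0.16972138 0.06562793] [-90.0813899   -0.36160522  -0.84333796] [-0.7561797   2.93222817  4.91797749] [ 0.53388258  0.21000853 -0.06714216] 0.010774907786431922
```

View pics/f_wrist.png

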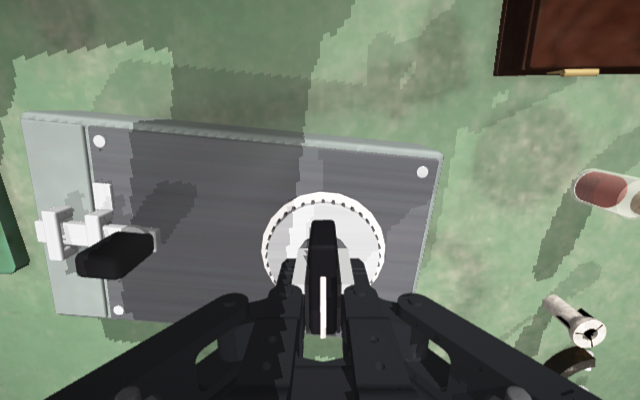

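```bash
python3 -m creep '[[0,0,0.001,0,0,-0.03,0],[0,0,0.001,0,0,-0.1,0],[0,0,0.001,0,0,-0.18,0],[0,0,0.001,0,0,-0.26,0],[0,0,0.001,0,0,-0.34,0],[0,0,0.001,0,0,-0.42,0],[0,0,0.001,0,0,-0.48,0],[0,0,0.001,0,0,-0.53,0],[0,0,0.001,0,0,-0.55,0],[0,0,0.001,0,0,-0.55,0]]' 60
cat > st.py <<'E'
from h import *
np.set_printoptions(precision=4,suppress=True)
s=monitor.read_state();print(s["t"],s["ee_pos"],s["orientation"],"F",s["force"],"M",s["ft_torque"],s["grip_width"],"j6",s["joint_pos"][5],s["effort"][5],"dial",np.radians(s["orientation"][2]+6.3))
E
python3 st.py
```

```text
t: 6.0
ee_pos: [0.5311, 0.1696, 0.0658]
orientation: [-90.1, -0.4, -32.4]
force: [5.9, 2.1, -9.1]
grip_width: 0.0108
6.0 [0.5311 0.1696 0.0658] [-90.0875  -0.3624 -32.3611] F [ 5.9311  2.1473 -9.1082] M [ 0.3747 -0.9074 -0.0184] 0.010750664679746403 j6 -51.25830769366861 0.02979769720695913 dial -0.45485118917459955
```

```bash
python3 -m creep '[[0,0,-0.0005,0,0,-0.03,0],[0,0,-0.0005,0,0,-0.06,0],[0,0,-0.0005,0,0,-0.09,0],[0,0,-0.0005,0,0,-0.1,0],[0,0,-0.0005,0,0,-0.1,0]]' 60
python3 st.py
python3 -m creep '[[0,0,0,0,0,-0.015,0],[0,0,0,0,0,-0.03,0],[0,0,0,0,0,-0.03,0]]' 60
python3 st.py
```

```text
t: 6.62
ee_pos: [0.5312, 0.1696, 0.0656]
orientation: [-90.1, -0.4, -38.1]
force: [-0.8, 1.3, 3.8]
grip_width: 0.0109
6.625 [0.5312 0.1696 0.0656] [-90.0916  -0.3639 -38.1003] F [-0.8303  1.2814  3.7568] M [ 0.1119  0.2131 -0.0565] 0.010895704483720566 j6 -45.491705352262734 0.015006414614617825 dial -0.5550203715266909
t: 7.0
ee_pos: [0.5312, 0.1696, 0.0656]
orientation: [-90.1, -0.4, -39.8]
force: [-1.2, 1.2, 2.6]
grip_width: 0.011
7.0 [0.5312 0.1696 0.0656] [-90.0966  -0.3576 -39.8411] F [-1.1845  1.1849  2.6285] M [0.1898 0.0232 0.0238] 0.010978769744242493 j6 -43.747037598642024 0.022464354406110942 dial -0.5854025858053061
```

```bash
python3 -m creep '[[0,0,0,0,0,-0.015,0],[0,0,0,0,0,-0.03,0],[0,0,0,0,0,-0.03,0]]' 60
python3 st.py
```

```text
t: 7.38
ee_pos: [0.5312, 0.1695, 0.0656]
orientation: [-90.1, -0.4, -41.6]
force: [-0.1, 1.2, 2.3]
grip_width: 0.0112
7.375 [0.5312 0.1695 0.0656] [-90.0972  -0.3544 -41.5849] F [-0.1162  1.1624  2.2638] M [ 0.165   0.0956 -0.0162] 0.011181008094560987 j6 -42.002193466928745 0.022007556399330497 dial -0.6158373876396407
```

```bash
python3 -m creep '[[0,0,0,0,0,-0.015,0],[0,0,0,0,0,-0.03,0],[0,0,0,0,0,-0.03,0]]' 60 >/dev/null
python3 st.py
```

```text
7.75 [0.5312 0.1696 0.0657] [-90.0928  -0.3561 -43.3234] F [-0.6163  1.1975  2.7015] M [ 0.1274  0.1057 -0.0221] 0.011065482072096434 j6 -40.25786465852064 0.021963638719171286 dial -0.6461795722731981
```

```bash
python3 -m creep '[[0,0,0,0,0,-0.015,0],[0,0,0,0,0,-0.03,0],[0,0,0,0,0,-0.03,0]]' 60 >/dev/null
python3 st.py
```

```text
8.125 [0.5312 0.1695 0.0657] [-90.0965  -0.3524 -45.0622] F [-0.5861  0.5971  1.8987] M [ 0.1376  0.1005 -0.0021] 0.010908134831845741 j6 -38.51561600312617 0.021979878656566143 dial -0.6765284917676789
```

Run:
```python
from h import *
c=optics.camera("wrist"); a=c["color"][:,:,::-1]; cv2.imwrite("pics/g_wrist.png",a)
```

```text
(no output)
```

View pics/g_wrist.png

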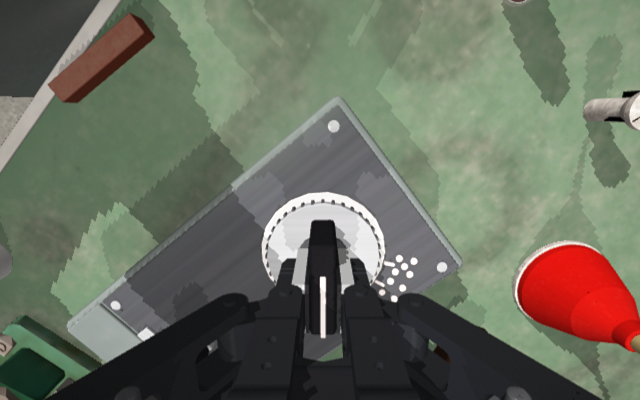

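```bash
python3 -m creep '[[0,0,0,0,0,-0.015,0],[0,0,0,0,0,-0.03,0],[0,0,0,0,0,-0.03,0]]' 60 >/dev/null
python3 st.py
```

```text
8.55 [0.5312 0.1695 0.0657] [-90.0971  -0.3501 -46.7961] F [-1.7759  0.8857  2.7417] M [0.1048 0.0976 0.0155] 0.01121403049293026 j6 -36.780761845504884 0.021891840733587742 dial -0.7067907819749829
```

```bash
python3 -m creep '[[0,0,0,0,0,-0.015,0],[0,0,0,0,0,-0.03,0],[0,0,0,0,0,-0.03,0]]' 60 >/dev/null
python3 st.py
```

```text
8.925 [0.5312 0.1695 0.0656] [-90.0987  -0.346  -48.5421] F [-1.0081  0.4369  2.3518] M [ 0.1917  0.1666 -0.0361] 0.010988173013064777 j6 -35.03571686616798 0.022042475757189095 dial -0.7372642066260946
```

```bash
python3 -m creep '[[0,0,0,0,0,-0.015,0],[0,0,0,0,0,-0.03,0],[0,0,0,0,0,-0.03,0]]' 60 >/dev/null
python3 st.py
```

```text
9.3 [0.5311 0.1696 0.0657] [-90.0962  -0.3431 -50.2763] F [-1.6212  1.3579  2.326 ] M [0.1448 0.1298 0.031 ] 0.010697915968519704 j6 -33.29677422027155 0.022063048090785742 dial -0.7675307449863048
```

```bash
python3 -m creep '[[0,0,0,0,0,-0.015,0],[0,0,0,0,0,-0.03,0],[0,0,0,0,0,-0.03,0]]' 60 >/dev/null
python3 st.py
```

```text
9.675 [0.5311 0.1695 0.0656] [-90.0991  -0.3418 -52.018 ] F [-0.8218  0.2579  3.2031] M [ 0.12    0.1145 -0.0585] 0.011003837792553229 j6 -31.554250818243716 0.02209808793850243 dial -0.797929381835445
```

```bash
python3 -m creep '[[0,0,0,0,0,-0.01,0],[0,0,0,0,0,-0.02,0],[0,0,0,0,0,-0.02,0]]' 60 >/dev/null
python3 st.py
```

```text
10.05 [0.5311 0.1695 0.0657] [-90.0982  -0.3385 -53.185 ] F [-0.8634  0.779   3.2044] M [0.1568 0.131  0.005 ] 0.010855572819850523 j6 -30.389521687000112 0.01227684086188674 dial -0.8182973341030787
```

```bash
python3 -m creep '[[0,0,0,0,0,-0.015,0],[0,0,0,0,0,-0.03,0],[0,0,0,0,0,-0.03,0]]' 60 >/dev/null
python3 st.py
```

```text
10.425 [0.5311 0.1695 0.0656] [-90.1024  -0.3351 -54.9264] F [-0.8989  0.9963  2.8866] M [ 0.0686  0.1443 -0.0022] 0.011036716878631163 j6 -28.64744282099284 0.02234698156826198 dial -0.8486903211480578
```

```bash
python3 -m creep '[[0,0,0,0,0,-0.015,0],[0,0,0,0,0,-0.03,0],[0,0,0,0,0,-0.03,0]]' 60 >/dev/null
python3 st.py
```

```text
10.8 [0.5311 0.1695 0.0656] [-90.1035  -0.3321 -56.6661] F [-1.3898  1.0251  2.2402] M [ 0.1143  0.1722 -0.0544] 0.011069129637516505 j6 -26.907365129651325 0.022149409633129835 dial -0.8790536524130513
```

```bash
python3 -m creep '[[0,0,0,0,0,-0.015,0],[0,0,0,0,0,-0.03,0],[0,0,0,0,0,-0.03,0]]' 60 >/dev/null
python3 st.py
```

```text
11.175 [0.5311 0.1695 0.0656] [-90.1036  -0.3291 -58.4075] F [-1.6672  1.0278  3.7731] M [ 0.0753  0.1519 -0.0366] 0.010857563687070616 j6 -25.16747697748994 0.022171344025991857 dial -0.909447439906996
```

```bash
python3 -m creep '[[0,0,0,0,0,-0.015,0],[0,0,0,0,0,-0.03,0],[0,0,0,0,0,-0.03,0]]' 60 >/dev/null
python3 st.py
```

```text
11.55 [0.5311 0.1695 0.0657] [-90.1031  -0.3289 -60.1458] F [-1.2403  0.1767  2.5107] M [ 0.08    0.1899 -0.0331] 0.010928774616136352 j6 -23.428873470244 0.02218880457803607 dial -0.9397864137822685
```

```bash
python3 -m creep '[[0,0,0,0,0,-0.015,0],[0,0,0,0,0,-0.03,0]]' 60 >/dev/null
python3 st.py
```

```text
11.8 [0.5311 0.1695 0.0657] [-90.1061  -0.3296 -61.919 ] F [-1.3519 -0.405   2.7728] M [0.1061 0.1822 0.1261] 0.011164831532262434 j6 -21.65410836423432 -0.01666023046709597 dial -0.9707345443281074
```

```bash
python3 - <<'E'
from h import *
c=optics.camera("wrist"); a=c["color"][:,:,::-1]; cv2.imwrite("pics/h_wrist.png",a)
E
python3 st.py
```

```text
11.85 [0.5311 0.1695 0.0656] [-90.1086  -0.3262 -61.9379] F [-0.5746 -0.2076  3.0293] M [0.1258 0.1295 0.0548] 0.010902423300377518 j6 -21.634219152940037 0.04880983731709421 dial -0.9710638558647738
```

View pics/h_wrist.png

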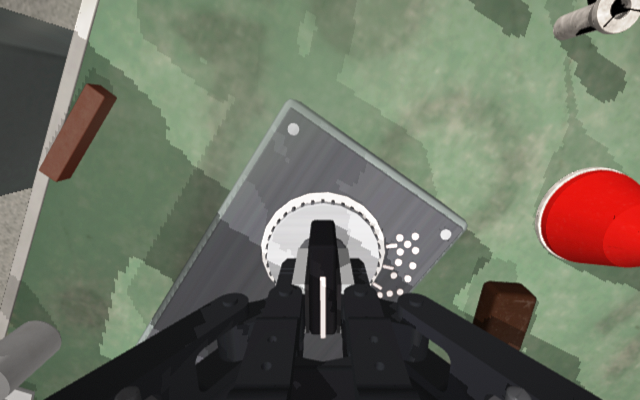

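```bash
python3 -m creep '[[0,0,0,0,0,-0.01,0],[0,0,0,0,0,-0.02,0],[0,0,0,0,0,-0.02,0]]' 60 >/dev/null
python3 st.py; python3 -m creep '[[0,0,0,0,0,0,0]]' 60 >/dev/null
python3 st.py
```

```text
12.225 [0.5311 0.1695 0.0657] [-90.1043  -0.3258 -63.1011] F [-1.2435 -0.0082  2.6747] M [0.1069 0.219  0.0386] 0.011090632392230165 j6 -20.472181331836648 0.013258129474706948 dial -0.9913666901649364
12.35 [0.5311 0.1695 0.0657] [-90.1038  -0.3241 -63.1119] F [-2.1723  0.1903  3.3163] M [0.0939 0.141  0.0587] 0.011074429049858859 j6 -20.468451370318803 0.02570461481809616 dial -0.9915554232218867
```

```bash
python3 -m creep '[[0,0,0,0,0,-0.01,0],[0,0,0,0,0,-0.02,0],[0,0,0,0,0,-0.02,0]]' 60 >/dev/null
python3 st.py; python3 -m creep '[[0,0,0,0,0,0,0]]' 60 >/dev/null
python3 st.py
```

```text
12.725 [0.5311 0.1695 0.0656] [-90.1094  -0.3212 -64.2724] F [-0.2597  0.6186  2.6063] M [0.0855 0.2289 0.0086] 0.010686160658455814 j6 -19.30578661472573 0.013953026791568846 dial -1.0118089530957817
12.85 [0.5311 0.1695 0.0656] [-90.1095  -0.3177 -64.2825] F [-0.5009 -0.2977  3.6407] M [0.1185 0.1755 0.037 ] 0.010966609754063873 j6 -19.302259577308636 0.022861853940412402 dial -1.0119847872732095
```

```bash
python3 -m creep '[[0,0,0,0,0,-0.01,0],[0,0,0,0,0,-0.02,0],[0,0,0,0,0,-0.02,0]]' 60 >/dev/null
python3 st.py; python3 -m creep '[[0,0,0,0,0,0,0]]' 60 >/dev/null
python3 st.py
```

```text
13.225 [0.5311 0.1695 0.0656] [-90.1082  -0.3192 -65.4379] F [-1.874   0.9903  2.3553] M [0.0431 0.1239 0.0343] 0.011002166654734333 j6 -18.142093850132472 0.057023686822503805 dial -1.0321508594429827
13.35 [0.5311 0.1695 0.0656] [-90.1073  -0.3173 -65.4435] F [-0.5035  0.6973  2.9446] M [0.1424 0.1464 0.0281] 0.01092663823011982 j6 -18.141599301191196 0.05839988705702126 dial -1.0322492332200086
```

```bash
python3 -m creep '[[0,0,0,0,0,-0.01,0],[0,0,0,0,0,-0.02,0],[0,0,0,0,0,-0.02,0]]' 60 >/dev/null
python3 st.py; python3 -m creep '[[0,0,0,0,0,0,0]]' 60 >/dev/null
python3 st.py
```

```text
13.725 [0.531  0.1695 0.0656] [-90.1078  -0.3162 -66.5992] F [-1.0353  0.9965  3.2378] M [0.0476 0.1907 0.1112] 0.01111269507928783 j6 -16.98530738291688 0.10731655173003674 dial -1.0524188511196158
13.85 [0.5311 0.1695 0.0656] [-90.1085  -0.3182 -66.6018] F [-1.9904  0.891   3.8744] M [0.1139 0.1061 0.1101] 0.010897590552798056 j6 -16.98261239264283 0.10638818610459566 dial -1.0524650243242413
```

```bash
python3 -m creep '[[0,0,0,0,0,-0.01,0],[0,0,0,0,0,-0.02,0],[0,0,0,0,0,-0.02,0]]' 60 >/dev/null
python3 st.py; python3 -m creep '[[0,0,0,0,0,0,0]]' 60 >/dev/null
python3 st.py
```

```text
14.225 [0.531  0.1695 0.0656] [-90.1104  -0.3187 -67.7591] F [-1.1287  0.5435  3.8064] M [0.0572 0.1371 0.1282] 0.010995324457541115 j6 -15.825830063441481 0.15765190590173006 dial -1.072663195185909
14.35 [0.531  0.1695 0.0657] [-90.1087  -0.3177 -67.7577] F [-1.8007  0.0846  3.4871] M [0.1936 0.1838 0.1266] 0.010481836685424267 j6 -15.824976566467436 0.1560605876147747 dial -1.0726393859285828
```

```bash
python3 -m creep '[[0,0,0,0,0,-0.01,0],[0,0,0,0,0,-0.02,0],[0,0,0,0,0,-0.03,0],[0,0,0,0,0,-0.03,0]]' 60 >/dev/null
python3 st.py
```

```text
14.85 [0.531  0.1695 0.0656] [-90.1148  -0.3161 -69.4903] F [-2.2371  0.1908  3.2192] M [0.0878 0.1858 0.2356] 0.011100004070021232 j6 -14.095793624209536 0.23565656505525112 dial -1.102878099018215
```

```bash
python3 - <<'E'
from h import *
c=optics.camera("wrist"); a=c["color"][:,:,::-1]; cv2.imwrite("pics/i_wrist.png",a)
E
python3 st.py
```

```text
14.9 [0.531  0.1695 0.0656] [-90.1118  -0.3143 -69.4857] F [-3.1929 -0.0196  3.4701] M [0.1467 0.2089 0.1938] 0.010868307707623029 j6 -14.1002167286214 0.22106290329247713 dial -1.1027983007609785
```

View pics/i_wrist.png

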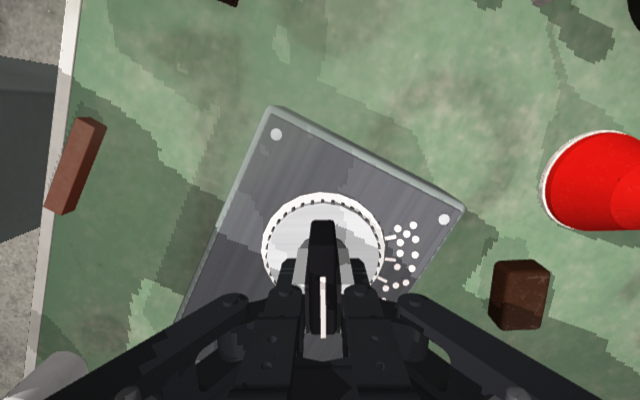

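```bash
python3 -m creep '[[0,0,0,0,0,-0.01,0],[0,0,0,0,0,-0.02,0],[0,0,0,0,0,-0.035,0],[0,0,0,0,0,-0.04,0],[0,0,0,0,0,-0.04,0]]' 60 >/dev/null
python3 st.py
```

```text
15.525 [0.531  0.1695 0.0656] [-90.1156  -0.3148 -71.7831] F [-2.0201  0.3131  3.1121] M [0.1708 0.1683 0.3629] 0.010752926435048313 j6 -11.804251097230207 0.35302111878991127 dial -1.1428951335480395
```

```bash
python3 -m creep '[[0,0,0,0,0,0,0],[0,0,0,0,0,0,0],[0,0,0,0,0,0,0],[0,0,0,0,0,0,0]]' 60 >/dev/null
python3 st.py;  python3 - <<'E'
from h import *
c=optics.camera("top"); a=c["color"][:,:,::-1]; cv2.imwrite("pics/j_top.png",a)
E
```

```text
16.025 [0.531  0.1695 0.0656] [-90.1157  -0.3158 -71.7827] F [-2.7241  0.7057  3.9071] M [0.1426 0.1348 0.3484] 0.010961784292772284 j6 -11.804924238209782 0.34843060187995434 dial -1.1428879604929847
```

```bash
python3 -m creep '[[0,0,0,0,0,0.03,0],[0,0,0,0,0,0.1,0],[0,0,0,0,0,0.22,0],[0,0,0,0,0,0.36,0],[0,0,0,0,0,0.5,0],[0,0,0,0,0,0.64,0],[0,0,0,0,0,0.78,0],[0,0,0,0,0,0.9,0],[0,0,0,0,0,0.98,0],[0,0,0,0,0,1.0,0]]' 60 >/dev/null
python3 st.py
```

```text
17.325 [0.5313 0.1697 0.0656] [-90.0633  -0.3391 -14.5083] F [0.6101 2.1958 0.9409] M [ 0.333  -0.0525 -0.1059] 0.010914467239663096 j6 -69.23167830266821 -0.07300347788259387 dial -0.1432617233026077
```

Remaining +0.48 rad (28°) to the four-dot mark.

```bash
python3 -m creep '[[0,0,0,0,0,0.06,0],[0,0,0,0,0,0.14,0],[0,0,0,0,0,0.22,0],[0,0,0,0,0,0.3,0],[0,0,0,0,0,0.36,0],[0,0,0,0,0,0.4,0],[0,0,0,0,0,0.42,0],[0,0,0,0,0,0.42,0]]' 60 >/dev/null
python3 st.py;  python3 - <<'E'
from h import *
c=optics.camera("wrist"); a=c["color"][:,:,::-1]; cv2.imwrite("pics/k_wrist.png",a)
E
```

```text
18.325 [0.5313 0.1698 0.0656] [-90.0459  -0.3472   9.5258] F [-0.4325  2.737   1.6129] M [0.284  0.0464 0.0232] 0.010478607990846373 j6 -93.42133144034194 -0.027384323766455054 dial 0.27621154447980545
```

View pics/k_wrist.png

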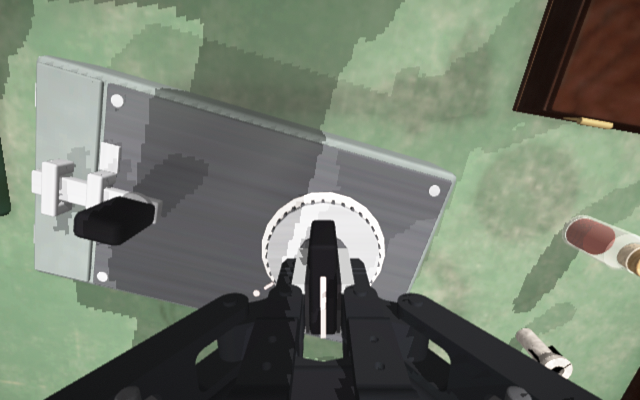

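```bash
python3 -m creep '[[0,0,0,0,0,0.03,0],[0,0,0,0,0,0.06,0],[0,0,0,0,0,0.07,0],[0,0,0,0,0,0.07,0],[0,0,0,0,0,0.07,0],[0,0,0,0,0,0.07,0],[0,0,0,0,0,0.07,0],[0,0,0,0,0,0.07,0]]' 60 >/dev/null
python3 st.py;  python3 - <<'E'
from h import *
for n in ("top","side"):
    c=optics.camera(n); a=c["color"][:,:,::-1]; cv2.imwrite(f"pics/l_{n}.png",a)
    if n=="side":cv2.imwrite("pics/l_crop.png",cv2.resize(a[120:255,200:380],None,fx=4.4,fy=4.4,interpolation=2))
E
```

```text
19.375 [0.5313 0.1698 0.0657] [-90.046   -0.357   13.5384] F [-0.896   2.5381  2.5142] M [ 0.3749  0.0337 -0.0003] 0.010908018869608078 j6 -97.4591528836418 0.0023468069412047043 dial 0.3462455458695561
```

View pics/l_crop.png

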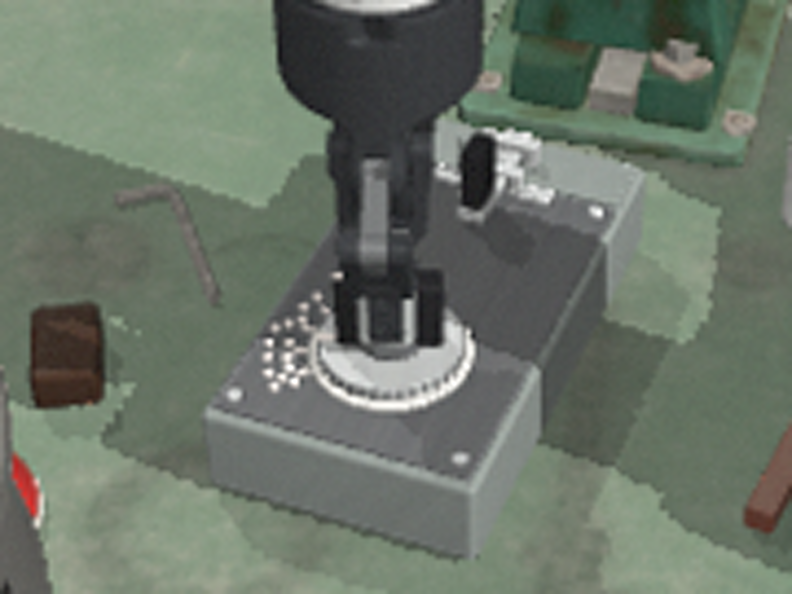

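```bash
python3 -m creep '[[0,0,0,0,0,-0.03,0],[0,0,0,0,0,-0.1,0],[0,0,0,0,0,-0.2,0],[0,0,0,0,0,-0.3,0],[0,0,0,0,0,-0.4,0],[0,0,0,0,0,-0.5,0],[0,0,0,0,0,-0.58,0],[0,0,0,0,0,-0.63,0],[0,0,0,0,0,-0.65,0],[0,0,0,0,0,-0.65,0]]' 60 >/dev/null
python3 st.py
```

```text
20.725 [0.5313 0.1696 0.0657] [-90.0681  -0.3522 -23.707 ] F [-1.4148  1.131   3.1197] M [0.0688 0.198  0.0071] 0.010917363463952537 j6 -59.97245293775034 -0.0019098690245300531 dial -0.30380968268285075
```

```bash
python3 -m creep '[[0,0,0,0,0,-0.02,0],[0,0,0,0,0,-0.04,0],[0,0,0,0,0,-0.045,0],[0,0,0,0,0,-0.045,0],[0,0,0,0,0,-0.045,0],[0,0,0,0,0,-0.045,0]]' 60 >/dev/null
python3 st.py
python3 -m creep '[[0,0,0,0,0,0,0.1],[0,0,0,0,0,0,0.2],[0,0,0,0,0,0,0.35],[0,0,0,0,0,0,0.35],[0,0,0.01,0,0,0,0.35],[0,0,0.03,0,0,0,0.35],[0,0,0.06,0,0,0,0.35],[0,0,0.08,0,0,0,0.35],[0,0,0.08,0,0,0,0.35]]' 60
python3 - <<'E'
from h import *
import pickle
c=optics.camera("wrist"); a=c["color"][:,:,::-1]; cv2.imwrite("pics/m_wrist.png",a)
pickle.dump({k:c[k] for k in c if k!="color"},open("m.pkl","wb"))
E
```

```text
21.475 [0.5313 0.1696 0.0656] [-90.0714  -0.3474 -26.289 ] F [-1.5013  1.0317  3.6755] M [ 0.1283  0.1575 -0.0244] 0.01082197064808491 j6 -57.378260055465105 -0.03551512956619263 dial -0.3488735312523999
t: 22.6
ee_pos: [0.5328, 0.1698, 0.1482]
orientation: [-89.9, -0.6, -26.3]
force: [-1.0, -0.3, -0.7]
grip_width: 0.0302
```

View pics/m_wrist.png

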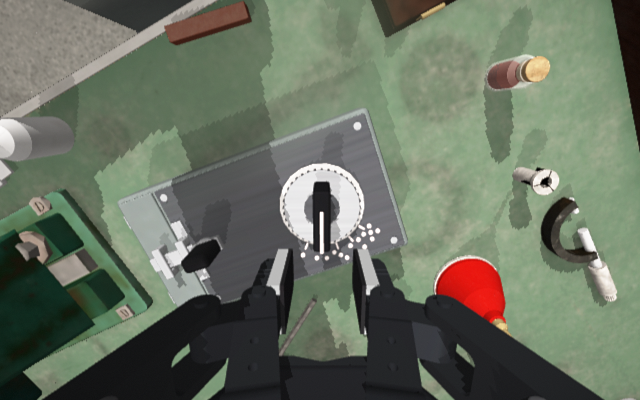

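```bash
python3 -m creep '[[0,-0.01,0,0,0,-0.06,0.35],[-0.003,-0.02,0,0,0,-0.18,0.35],[-0.005,-0.035,0,0,0,-0.33,0.35],[-0.007,-0.05,0,0,0,-0.5,0.35],[-0.009,-0.065,0,0,0,-0.67,0.35],[-0.011,-0.08,0,0,0,-0.84,0.35],[-0.012,-0.09,0,0,0,-1.0,0.35],[-0.0135,-0.095,0,0,0,-1.13,0.35],[-0.0135,-0.095,0,0,0,-1.21,0.35],[-0.0135,-0.095,0,0,0,-1.222,0.35]]'
python3 -m creep '[[0,0,0,0,0,0,0.35],[0,0,0,0,0,0,0.35]]' >/dev/null
python3 - <<'E'
from h import *
import pickle
c=optics.camera("wrist"); a=c["color"][:,:,::-1]; cv2.imwrite("pics/n_wrist.png",a)
pickle.dump({k:c[k] for k in c if k!="color"},open("n.pkl","wb"))
c=optics.camera("side"); a=c["color"][:,:,::-1];cv2.imwrite("pics/n_side.png",cv2.resize(a[120:255,200:380],None,fx=4.4,fy=4.4,interpolation=2))
E
python3 st.py
```

```text
t: 23.9
ee_pos: [0.5175, 0.0746, 0.1453]
orientation: [-90.1, -0.4, -96.3]
force: [-0.8, -0.0, -1.5]
grip_width: 0.0301
24.25 [0.5174 0.0747 0.1451] [-90.1541  -0.4488 -96.2655] F [-0.4536 -0.1798  0.1152] M [-0.0138  0.0392 -0.0096] 0.029974716421410672 j6 2.460062083061364 -0.003345843360875733 dial -1.5701938811405562
```

View pics/n_wrist.png

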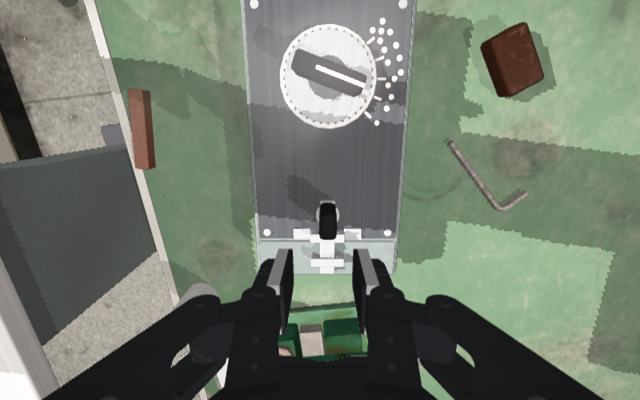

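View pics/n_side.png

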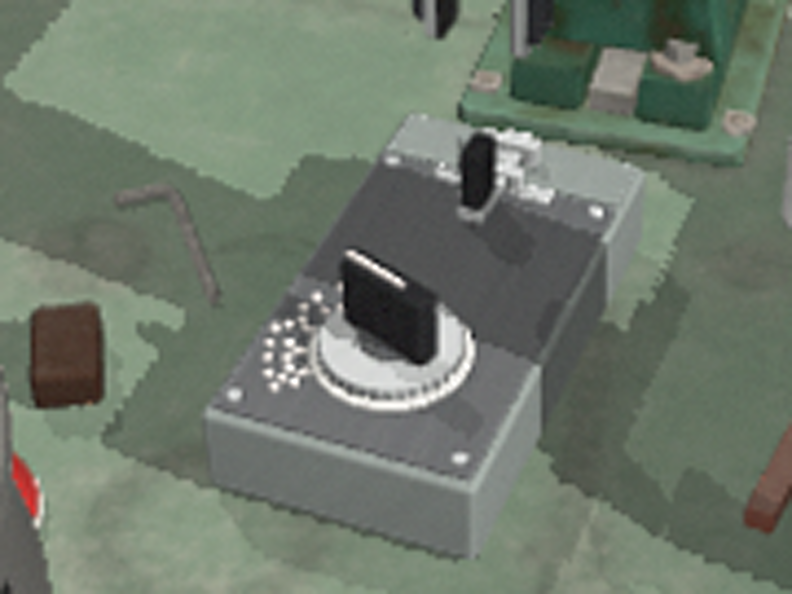

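Run:
```python
from h import *
import pickle
np.set_printoptions(precision=4,suppress=True)
c=pickle.load(open("n.pkl","rb")); a=cv2.imread("pics/n_wrist.png")
cv2.imwrite("pics/n_crop.png",cv2.resize(a[190:290,250:410],None,fx=5,fy=5,interpolation=2))
u=np.array([np.sin(np.radians(6.3)),np.cos(np.radians(6.3))]);e=np.array([u[1],-u[0]])
d=np.array([.5303,.1693]);k=d-.098*u;print("knob",k)
for nm,z in (("top",.088),("bot",.058)):
    print(nm,[proj(c,[*(k+sx*.006*e+sy*.01*u),z]).round(1).tolist() for sx,sy in((-1,-1),(1,-1),(1,1),(-1,1))])
```

```text
knob [0.5195 0.0719]
top [[318.5, 241.4], [335.9, 241.4], [336.2, 214.0], [318.4, 214.0]]
bot [[319.1, 226.0], [334.4, 226.0], [334.7, 201.5], [319.1, 201.5]]
```

View pics/n_crop.png

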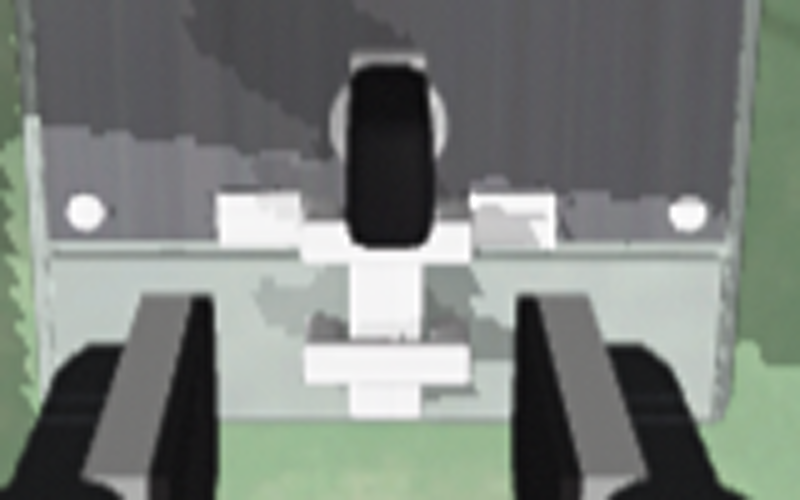

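```bash
python3 -m creep '[[0.0028,0.002,-0.01,0,0,0,0.35],[0.0028,0.002,-0.03,0,0,0,0.35],[0.0028,0.002,-0.05,0,0,0,0.35],[0.0028,0.002,-0.065,0,0,0,0.35],[0.0028,0.002,-0.074,0,0,0,0.35],[0.0028,0.002,-0.075,0,0,0,0.35],[0.0028,0.002,-0.075,0,0,0,0.35]]'
python3 -m creep '[[0,0,0,0,0,0,0.2],[0,0,0,0,0,0,0.1],[0,0,0,0,0,0,0.0],[0,0,0,0,0,0,0.0],[0,0,0,0,0,0,0.0]]' 60 >/dev/null
python3 - <<'E'
from h import *
c=optics.camera("wrist"); a=c["color"][:,:,::-1]; cv2.imwrite("pics/o_wrist.png",a)
E
python3 st.py
```

```text
t: 25.12
ee_pos: [0.5207, 0.0767, 0.0707]
orientation: [-90.1, -0.4, -96.3]
force: [0.2, 0.3, -0.8]
grip_width: 0.0303
25.8 [0.5208 0.0767 0.0716] [-90.1003  -0.4519 -96.2626] F [-3.4148 -0.1865  5.9014] M [-0.0132  0.4781  0.0104] 0.010554832518544189 j6 2.794580948560797 -0.017932800692506135 dial -1.5701434248579347
```

View pics/o_wrist.png

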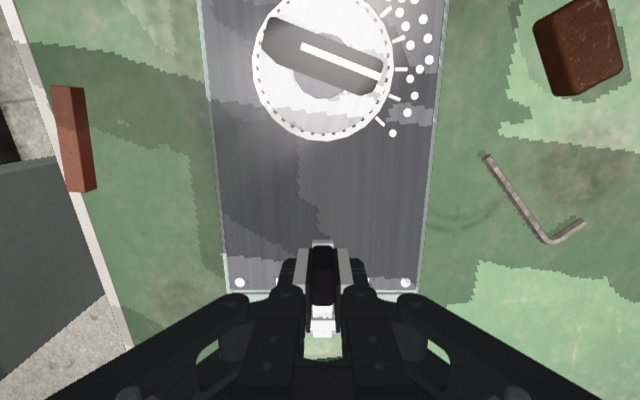

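```bash
python3 -m creep '[[0.0002,0.002,0,0,0,0,0],[0.0004,0.004,0,0,0,0,0],[0.0007,0.006,0,0,0,0,0],[0.0009,0.008,0,0,0,0,0],[0.0009,0.008,0,0,0,0,0]]' 60 >/dev/null
python3 st.py
```

```text
26.425 [0.5217 0.085  0.0717] [-90.1053  -0.4365 -96.2524] F [-1.6273 -1.4337  1.9883] M [-0.2657  0.2758 -0.0353] 0.009946710980544273 j6 3.687373744722053 -0.007172671321313828 dial -1.5699663163036282
```

Past the 4 mm block, unblocked. Draw the remaining ~13 mm.

```bash
python3 -m creep '[[0.0003,0.003,0,0,0,0,0],[0.0006,0.006,0,0,0,0,0],[0.001,0.009,0,0,0,0,0],[0.0012,0.011,0,0,0,0,0],[0.0014,0.0125,0,0,0,0,0],[0.0014,0.013,0,0,0,0,0],[0.0014,0.013,0,0,0,0,0]]' 60 >/dev/null
python3 st.py
```

```text
27.3 [0.5231 0.0981 0.0717] [-90.0975  -0.42   -96.2592] F [-0.3453 -2.2094  1.0382] M [-0.3727  0.1559  0.0117] 0.010182006990684623 j6 5.1245444022316775 -0.0068399132578633726 dial -1.5700847111326353
```

```bash
python3 -m creep '[[0.0001,0.0006,0,0,0,0,0],[0.0001,0.0012,0,0,0,0,0],[0.0001,0.0012,0,0,0,0,0]]' 60 >/dev/null
python3 st.py
```

```text
27.675 [0.5232 0.0987 0.0717] [-90.1062  -0.4938 -96.2459] F [-2.6851 -6.0393  1.0916] M [-0.9345  0.2946  0.0083] 0.010207958407268276 j6 5.260490596620987 -0.016519154305569828 dial -1.569852877631422
```

```bash
python3 -m creep '[[0,0,0,0,0,0,0.0],[0,0,0,0,0,0,0.1],[0,0,0,0,0,0,0.2],[0,0,0,0,0,0,0.3],[0,0,0,0,0,0,0.35],[0,0,0.015,0,0,0,0.35],[0,0,0.04,0,0,0,0.35],[0,0,0.07,0,0,0,0.35],[0,0,0.1,0,0,0,0.35],[0,0,0.12,0,0,0,0.35]]' 60
python3 -m creep '[[0,0,0,0,0,0,0.35],[0,0,0,0,0,0,0.35],[0,0,0,0,0,0,0.35]]'>/dev/null
python3 - <<'E'
from h import *
import pickle
c=optics.camera("wrist"); a=c["color"][:,:,::-1]; cv2.imwrite("pics/p_wrist.png",a)
pickle.dump({k:c[k] for k in c if k!="color"},open("p.pkl","wb"))
c=optics.camera("side"); a=c["color"][:,:,::-1];cv2.imwrite("pics/p_side.png",cv2.resize(a[120:255,200:380],None,fx=4.4,fy=4.4,interpolation=2))
c=optics.camera("top"); a=c["color"][:,:,::-1];cv2.imwrite("pics/p_top.png",a)
u=np.array([np.sin(np.radians(6.3)),np.cos(np.radians(6.3))]);e=np.array([u[1],-u[0]])
c=pickle.load(open("p.pkl","rb"));k=np.array([.5198,.0727])+.022*u
print([proj(c,[*(k+sx*.006*e+sy*.01*u),z]).round(1).tolist() for sx,sy,z in((-1,-1,.088),(1,-1,.088),(1,1,.058),(-1,1,.058))])
E
python3 st.py
```

```text
t: 28.92
ee_pos: [0.524, 0.0988, 0.1947]
orientation: [-89.9, -0.5, -96.2]
force: [0.1, 0.1, 0.2]
grip_width: 0.0299
[[315.1, 220.0], [329.3, 220.0], [328.8, 188.4], [315.7, 188.4]]
29.45 [0.5236 0.0988 0.1938] [-89.9923  -0.4706 -96.246 ] F [ 0.9013 -0.0022  0.5124] M [-0.0093 -0.0139  0.0498] 0.029949958551579097 j6 5.117466565431763 9.147164519163198e-06 dial -1.5698534725627202
```

View pics/p_wrist.png

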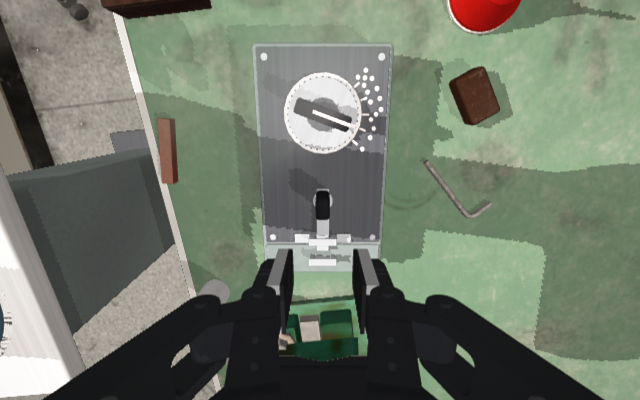

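View pics/p_side.png

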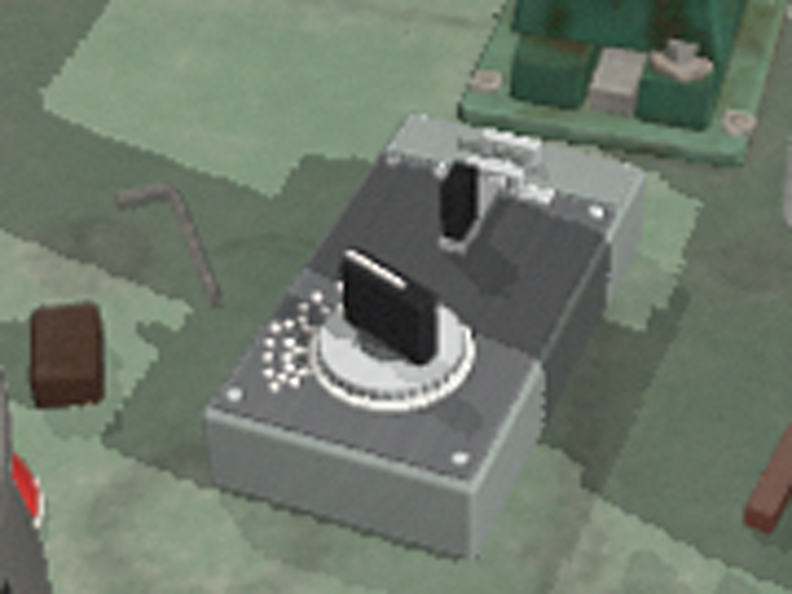

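The wrist view shows the knob at rows 189–220, where it should be for 22 mm of travel (188–220). The dial is still at two dots, and the gripper is clear.

```bash
python3 -c "
from cell import r
print(r.finish_job())"
```

```text
the job is handed in; nothing more can be done
None
```

The strongbox is unlocked: I worked the combination, drew the bolt fully open, let go and handed the job in. The simulator gives no verdict, so this rests on my own checks.

- **Stop:** I turned the dial right in small steps until it met its stop. I held it for over 0.5 s at about 0.35 N m, measured both at the wrist and at joint 6. That is firm, and well under the forcing limit.
- **Marks:** I then turned the dial left to +0.346 rad (four dots) and right to −0.349 rad (two dots), pausing at each. These angles come from the gripper's heading and the box angle I measured in the images (−6.3°). The dots themselves were partly hidden by the gripper at the four-dot pause.
- **Bolt:** It passed the 4 mm block point freely, then stopped after about 22 mm of travel, with the force rising from about 2 N to 6 N.
- **Last pictures:** After release, the knob is within about one pixel of where 22 mm of travel puts it, and the dial is still at two dots. The gripper is clear at 0.19 m with about zero force, and the job finished about 29.5 s into the 72 s.
- **Loose things:** The robot never went near them. I did not measure their final positions, and I did not open the last top-camera picture.
- **Disagreement:** While the dial turned freely, the wrist moment was too noisy to show its stated friction. I judged the stop from the steady rise in torque instead.

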